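# Check the brush washer's filter

## Task

Check the filter of the brush washer: first lower the blue basin lid gently until it is shut, which stops the pump, then lift the white flap with the yellow pull beside it right up and leave it standing open. Grasp the yellow filter hidden under the flap, draw it up out of the well, and hold it upright over the middle of the white drip tray, clear above the tray by about a hand's breadth. Finish like that, still holding the filter in the gripper, and leave the tray, paint pot and brush jar where they are.

Things in the scene. Friction and masses are not known exactly. Their poses are not given: they have to be found in the camera images.
- washer: Fixed grey brush washer, 240 (x) by 400 (y) by 150 mm tall; origin at the centre of its underside, x to its rear (hinge side, away from the robot), y to its left, z up. Basin under the blue lid: y = -50 to +200 mm. Filter well under the white flap: see well.
- well (a point): Middle of the filter well's mouth, at washer x = 0, y = -125, z = 150 mm. The well is 132 mm (washer x) by 136 mm (washer y) inside; 55 mm below its mouth is a white deck with a slot 112 mm (x) by 14 mm (y), in which the filter hangs. Frame as the washer's.
- basin_lid (a joint): Angle (rad) of the blue basin lid about its rear edge: 0 shut, growing as it opens upward; starts part open, 0.55 to 0.95. Stiff hinge (about 0.8 N m of friction): it stays where it is left; shut it by pushing it down or leading its pull.
- lid_hinge (a point): Point on the lid's hinge axis, mid-width, at washer x = +117, y = +75, z = 150 mm. The axis lies along the washer's y. The lid plate is 238 mm long from here towards the washer's -x, 250 mm wide, its top face 9 mm above the axis when shut.
- lid_pull (a point): Grip point of the black pull near the front edge of the lid: a rib 36 mm long (front to rear), 12 mm wide (washer's y), 30 mm high above the lid. The point is on its mid-plane, 23 mm above the lid's face, 7 mm below the rib's top; with the lid shut, 205 mm in front of the hinge axis and 32 mm above it. Its frame turns with the lid.
- flap (a joint): Angle (rad) of the white flap over the filter well about its rear edge: 0 shut (as at the start), growing as it is lifted, stop at 1.75. Friction hinge (about 0.16 N m): it stays where it is left.
- flap_hinge (a point): Point on the flap's hinge axis, mid-width, at washer x = +74, y = -125, z = 150 mm; axis along the washer's y. The flap is 148 mm long from here towards -x of the washer, 142 mm wide, top face 7 mm above the axis when shut.
- flap_pull (a point): Grip point of the yellow pull near the front edge of the flap: a rib 36 mm long (front to rear), 12 mm wide (washer's y), 30 mm high above the flap. The point is on its mid-plane, 23 mm above the flap's face, 7 mm below the rib's top; with the flap shut, 122 mm in front of the hinge axis and 30 mm above it. Its frame turns with the flap.
- filter: Loose yellow-framed mesh filter, 0.13 to 0.25 kg, hidden until the flap is up. Origin at the centre of its lower edge, z up, x along its width (seated: along washer's x, origin 20 mm above the table). Plate 104 (x) by 10 (y) by 75 mm (z); above it a flange 124 by 20 by 6 mm resting on the deck, then the grip tab 48 (x) by 12 (y) by 40 mm, top 121 mm above the origin. It draws straight up.
- filter_grip (a point): Point inside the filter's grip tab, on its mid-plane, 105 mm above the filter's origin and 16 mm below the tab's top. Pinch the tab across its 12 mm thickness (filter's y).
- tray: Loose shallow white drip tray, 200 (x) by 150 (y) by 22 mm, walls 4 mm, lying on the table on the filter well's side of the washer; origin at the centre of its underside.
- paint_pot: Paint jar, 72 mm across, 85 mm tall, standing behind the tray; origin at the centre of its underside. Leave alone.
- brush_jar: Glass jar of brushes, 72 mm across, about 215 mm tall to the brush tips, standing at the front left; origin at the centre of its underside. Leave alone.

How it is judged:
On the way, in this order (a step that is already met when the one before it is completed fails the run):
1. the basin lid is lowered shut (value of joint basin_lid below 0.035 rad), for 0.2 s.
2. the flap is lifted right up (value of joint flap above 1.2 rad), for 0.2 s.
3. the filter is drawn up out of the well, held in the gripper (z of filter in the frame of washer above 0.1 m and contact force between filter and the fingers above 0.5 N), for 0.1 s.
At the end, for the whole second after the job is handed in: Finishes holding: filter pinched in the gripper, still, upright within 14 degrees, lower edge 60 to 240 mm above the table and within 60 mm (plan) of the tray's middle, touching neither washer nor tray; basin lid shut (below 0.05 rad), flap standing open (above 1.1 rad) (value of joint basin_lid below 0.05 rad and value of joint flap above 1.1 rad and horizontal distance between filter and tray below 0.06 m and height (world z) of filter between 0.06 and 0.24 m and angle between filter's own z axis and vertical below 0.25 rad and contact force between filter and the fingers above 0.5 N and contact force between filter and washer below 0.2 N and contact force between filter and tray below 0.2 N and linear speed of filter below 0.03 m/s); the arm keeps its last pose, push and grip.
It fails at once if the basin lid is slammed (turns shut faster than 2 rad/s) (velocity of joint basin_lid below -2 rad/s).
It fails at once if the tray is shoved (more than 25 mm) (distance of tray from where it was at the start of the episode above 0.025 m).
It fails at once if the paint pot is disturbed (moved more than 20 mm) (distance of paint_pot from where it was at the start of the episode above 0.02 m).
It fails at once if the brush jar is disturbed (moved more than 20 mm) (distance of brush_jar from where it was at the start of the episode above 0.02 m).
It also fails if it takes over 72 s, if anything falls off the work surface, if the arm or the gripper's body presses on something with over 40 N, if the wrist force passes 120 N, or if a joint passes its speed limit or range.

## Robot

A 6-joint arm with a two-finger parallel gripper is mounted at the origin on the work surface. World frame = base frame: x ahead of the robot, y to its left, z up, the work surface at z = 0. Lengths are in m, angles in rad, forces in N, time in s.
With the tool pointing down it reaches from about 0.4 to 0.825 m from the base axis. Payload 7 kg.
Tool frame: the origin (TCP) lies at the centre of the arm's flange, where the gripper is bolted on; the fingertips stand 178 mm ahead of it and the grasp point (between the pads) lies 159 mm ahead of it (arm.tip_reach is the distance from the TCP to the fingertips, in m); z points along the fingers, y is the direction in which the jaws open and shut (so a half turn about z gives the same grasp; the last joint's range is limited). The gripper opens to 88 mm and grips with 3 to 60 N. Pads are 19 mm wide; open, the fingers measure 130 mm over their backs; the gripper's body (78 mm by 193 mm) begins 47 mm behind the grasp point.
Start: joints at [1.391, 0.359, 0.012, 0, -1.224, -0.288], TCP at [0.304, 0.602, 0.405] pointing down, gripper open.
Joint ranges: [-3.07, 3.07], [-1.43, 2.12], [-1.02, 1.25], [-3.03, 1.67], [-3.05, -0], [-3.03, 3.03]. Speed limits (rad/s): [2.39, 2.39, 3.01, 3.14, 3.14, 3.14].

## Interface

Orientations are given as [roll, pitch, yaw] about the fixed x, y, z axes, in that order (R = Rz(yaw) Ry(pitch) Rx(roll)).
In Python, from station import arm gives the robot as it stands.
- The arm moves only by the shell command python3 -m inch 'ROWS' [OPENING] [FORCE]. ROWS is JSON, a list that holds one entry, the list of rows, each a list of 6 numbers: the shift along the world's x, y, z in units of 200 mm (1.0 is 200 mm), then the turn, a rotation vector about the world's x, y, z in units of 180 degrees (1.0 is 180 degrees). A call has 1 to 8 rows; each row is the pose to reach, as a shift and turn from the pose commanded when the call began, turning the shorter way round; what a row does not reach only later rows make up. A row lasts 1/8 s, in which the tool goes at most 62.5 mm and 10.7 degrees, less where a joint would pass 70% of its speed; a pose out of reach is approached as far as the arm can. A call with a number of a shift or a turn outside -1 to 1 is refused whole. A call with a gripper value outside its range is refused whole. OPENING is the finger opening in mm, from 0 to 87.6, set as the call begins (- or left out, the last holds). The fingers move at their own pace and stop on an object; FORCE is the grip in N (left out, the last holds). Time passes only in rows, so rows that repeat a pose let the fingers close. It gives the time, the measured TCP pose, the force and the opening at its end, in the units of the state.
- arm.get_state(): the state, without advancing time (a new reading comes with each control period).
- arm.grab_frame(name): name is "scene" or "top" or "wrist"; returns the picture (384x512x3 uint8, blue, green, red); there is no depth.
- arm.camera_params(name): a dict with "vertical_fov" (degrees; the focal length in pixels is half the picture's height over the tangent of half this angle, whatever the lens; pixels are square), "cx", "cy" (the principal point, pixels), "k1" (the pictures are not rectified: a ray, as slopes to the right and down, at radius r is drawn at 1 + k1 r^2 times it, then the intrinsics apply), "pose" (4x4, takes a point from camera to world coordinates). Camera axes: x right, y down, z forward; pixel columns grow to the right and rows downward; lengths in m; the calibration is good to about 2 mm. A picture is of the moment at which its call begins: read the wrist's pose just before it. camera_params takes no time and is no camera call; for the wrist camera it gives the pose at the moment of the call.
- arm.job_done(): hands the job in, once; it reports no verdict.
Trained networks look in the newest picture that a camera, given by its name, has taken for a name from the list of things; names that differ only in an ending like _2 or _b are one class to them, and where a whole thing is asked for, a point or a joint stands for the part that bears it (a point fixed in the world has none). Each returns a list of dicts, best first, with "score" (0 to 1); they miss things now and then, are a little off and sometimes report something else, mostly with a low value. They report only what shows in the picture. A call takes as long as a camera call.
- arm.search_frame(target, camera): "box" ([left, top, right, bottom] in pixels, round what is visible of it).
- arm.regions_of(target, camera): "region" (384x512 bool, what is visible of it) and "box" ([left, top, right, bottom] in pixels, round what is visible of it).
The state is a dict: "t": time; "q": joint angles; "qd": joint speeds; "joint_efforts": joint torques, N m; "eef_pos": TCP position; "ee_rot": TCP orientation; "force": force on the tool from outside, world axes, zero at the start; "moment": the same for the moment, N m; "width": finger opening in m.
Only numpy, scipy, OpenCV 4.12 (cv2) and the standard library are available. Lean on these libraries where they do the work, as an engineer would, in place of code of your own. Each camera call takes 0.05 s, during which the arm holds its last target.

## Working session

There is one attempt and no reset: what is moved stays moved. The work goes in short steps, Python scripts to look and compute and a shell command to move; the robot and the scene stay as the last step left them, time stands still between calls to the robot, and variables do not carry over. Pictures are saved under pics/ and viewed, and the job is handed in when it is done.

```bash
ls; mkdir -p pics; python3 - <<'E'
from station import arm
import cv2
print(arm.get_state())
for n in ["scene","top","wrist"]:
    p=arm.camera_params(n); print(n,p)
    cv2.imwrite(f"pics/{n}0.png",arm.grab_frame(n))
print(arm.get_state()['t'])
E
```

```text
pics
{'t': 0.0, 'q': array([ 1.39108312e+00,  3.59393820e-01,  1.10382079e-02, -3.47562175e-04,
       -1.22410470e+00, -2.88060180e-01]), 'qd': array([-0.00101359,  0.00113159, -0.00048944, -0.00026561,  0.00052348,
        0.00041778]), 'joint_efforts': array([ 1.89504637e-03, -5.82719493e+01,  2.93047714e+01,  6.99716493e+00,
        7.00741162e-03, -1.53486058e-04]), 'eef_pos': array([0.30429371, 0.60229362, 0.40370943]), 'ee_rot': array([ 3.13990440e+00, -1.59506485e-04, -4.67891623e-01]), 'force': array([ 0.25510864, -0.79684189, -0.10561423]), 'moment': array([0.05878933, 0.00684527, 0.00568822]), 'width': 0.08758806348835842}
scene {'vertical_fov': 42.43768495050445, 'cx': 257.38770905507573, 'cy': 185.42376685190578, 'k1': -0.03647314341185149, 'pose': array([[-8.55692773e-02,  8.54451680e-01, -5.12435581e-01,
         1.25334937e+00],
       [ 9.96229351e-01,  8.07671042e-02, -3.16821047e-02,
         1.96164072e-04],
       [ 1.43171103e-02, -5.13214381e-01, -8.58141026e-01,
         1.38479769e+00],
       [ 0.00000000e+00,  0.00000000e+00,  0.00000000e+00,
         1.00000000e+00]])}
top {'vertical_fov': 51.83109012647688, 'cx': 251.714614057314, 'cy': 186.46284837604884, 'k1': -0.08894554015863204, 'pose': array([[ 0.01534859, -0.9879975 ,  0.15370545,  0.34486956],
       [-0.99969332, -0.01815112, -0.01684639, -0.02709816],
       [ 0.01943411, -0.15339975, -0.98797309,  1.1161755 ],
       [ 0.        ,  0.        ,  0.        ,  1.        ]])}
wrist {'vertical_fov': 70.47249074573416, 'cx': 256.3349863615412, 'cy': 192.00325584989199, 'k1': -0.005515077714206444, 'pose': array([[-0.45092757, -0.84882953, -0.2759579 ,  0.37920824],
       [-0.89255935,  0.42934062,  0.13785662,  0.56423903],
       [ 0.00146316,  0.30847215, -0.95123225,  0.38434027],
       [ 0.        ,  0.        ,  0.        ,  1.        ]])}
0.15
```

View pics/scene0.png

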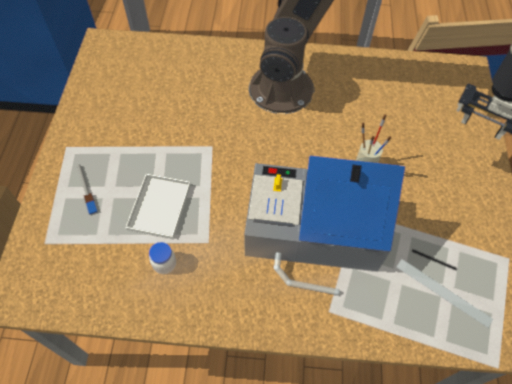

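View pics/top0.png

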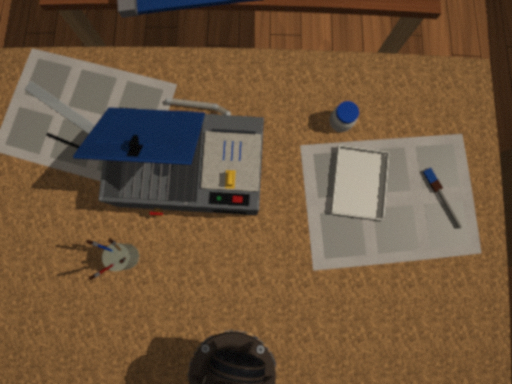

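View pics/wrist0.png

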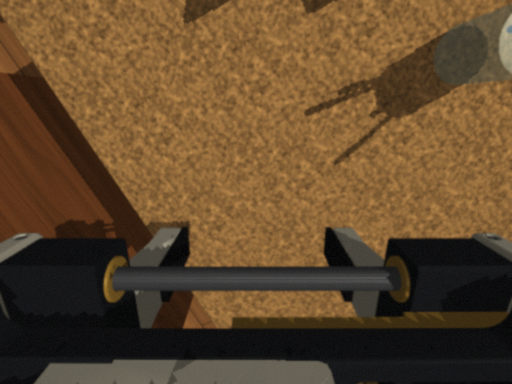

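```bash
cat > h.py <<'E'
from station import arm
import numpy as np, cv2
from scipy.optimize import least_squares
from scipy.spatial.transform import Rotation as R
class Cam:
    def __init__(s,n,p=None):
        p=p or arm.camera_params(n); s.p=p; s.f=192/np.tan(np.radians(p['vertical_fov'])/2); s.T=np.array(p['pose'])
    def proj(s,P):
        P=np.atleast_2d(P); c=(P-s.T[:3,3])@s.T[:3,:3]; m=c[:,:2]/c[:,2:]; r2=(m**2).sum(1,keepdims=True)
        m=m*(1+s.p['k1']*r2); return m*s.f+[s.p['cx'],s.p['cy']]
    def ray(s,uv):
        d=(np.array(uv,float)-[s.p['cx'],s.p['cy']])/s.f; m=d.copy()
        for _ in range(20): m=d/(1+s.p['k1']*(m@m))
        return s.T[:3,3], s.T[:3,:3]@np.array([m[0],m[1],1.])
    def at_z(s,uv,z):
        o,d=s.ray(uv); return o+d*(z-o[2])/d[2]
E
python3 - <<'E'
from h import *
import pickle
res={}
for n in ["top","scene"]:
    c=Cam(n)
    for t in ["washer","basin_lid","lid_pull","flap","flap_pull","tray","paint_pot","brush_jar"]:
        r=arm.regions_of(t,n)
        for k in r[:2]:
            ys,xs=np.nonzero(k['region']); print(n,t,round(k['score'],2),np.round(k['box']),xs.mean().round(1) if len(xs) else None,ys.mean().round(1) if len(xs) else None,len(xs))
        res[n,t]=r[:2]
    im=arm.grab_frame(n)
    x0,y0=(60,80) if n=="top" else (220,100)
    cv2.imwrite(f"pics/crop_{n}.png",cv2.resize(im[y0:y0+180,x0:x0+220],None,fx=3.5,fy=3.3,interpolation=cv2.INTER_CUBIC))
pickle.dump(res,open('seg.pkl','wb'))
E
```

```text
top washer 0.92 [ 74.  97. 264. 216.] 177.7 159.0 16765
top basin_lid 0.93 [ 76. 109. 201. 166.] 142.9 136.1 5762
top lid_pull 0.9 [ 75. 107. 201. 166.] 143.4 136.2 5609
top lid_pull 0.61 [ 86. 236. 140. 282.] 116.6 255.8 1092
top flap 0.21 [201. 128. 262. 192.] 230.8 160.1 3364
top flap 0.18 [331. 102. 359. 130.] 344.0 116.3 675
top flap_pull 0.73 [200. 128. 262. 191.] 230.9 159.9 3401
top tray 0.62 [332. 144. 387. 223.] 359.9 183.0 3698
top paint_pot 0.84 [332. 100. 357. 131.] 344.3 116.3 650
top paint_pot 0.18 [ 72. 108. 201. 166.] 143.0 136.3 5851
top brush_jar 0.89 [ 88. 235. 138. 283.] 116.5 256.3 1042
scene washer 0.7 [245. 159. 404. 296.] 323.2 214.7 15482
scene washer 0.18 [249. 175. 305. 227.] 275.7 200.1 2355
scene basin_lid 0.75 [299. 154. 404. 250.] 350.7 202.5 8121
scene lid_pull 0.83 [297. 158. 407. 252.] 350.8 202.8 7954
scene flap 0.75 [245. 175. 304. 226.] 275.6 200.4 2331
scene flap_pull 0.72 [250. 174. 302. 224.] 275.5 200.4 2374
scene tray 0.63 [127. 171. 193. 238.] 158.3 206.2 2948
scene paint_pot 0.64 [149. 241. 177. 272.] 161.8 258.0 675
scene brush_jar 0.86 [356. 116. 390. 162.] 371.8 148.8 520
```

View pics/crop_top.png

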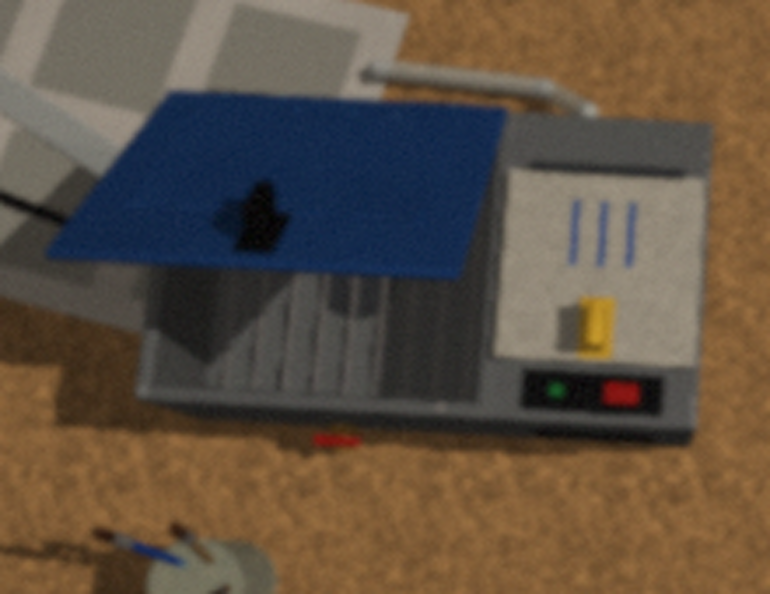

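View pics/crop_scene.png

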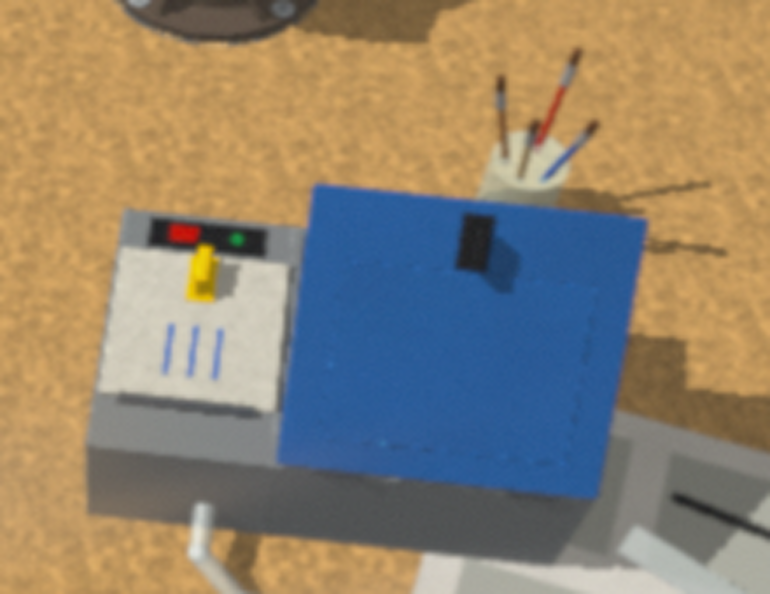

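```bash
cat > fit.py <<'E'
from h import *
import pickle
obs={"top":[("w",(120,-200,150),(713,125)),("w",(-120,200,150),(140,395)),("w",(-120,-200,150),(692,430)),
 ("w",(-74,-196,157),(695,366)),("w",(-74,-54,157),(493,356)),("w",(74,-196,157),(706,178)),("w",(74,-54,157),(508,168)),
 ("l",(238,125,9),(48,258)),("l",(238,-125,9),(460,277)),("l",(0,-125,9),(505,107)),("l",(0,125,9),(170,92))],
"scene":[("w",(120,-200,150),(90,447)),("w",(-120,-200,150),(127,210)),
 ("w",(-74,-196,157),(118,248)),("w",(-74,-54,157),(290,264)),("w",(74,-196,157),(98,391)),("w",(74,-54,157),(275,410)),
 ("l",(238,-125,9),(318,185)),("l",(238,125,9),(647,222)),("l",(0,125,9),(597,497)),("l",(0,-125,9),(280,462))]}
off={"top":(60,80),"scene":(220,100)}
cams={n:Cam(n) for n in obs}
def lid(p,th): # p=(dist front,y,above axis) mm -> washer
    d,y,h=p; return np.array([117-(d*np.cos(th)+0*h)+h*np.sin(th)*1.0, 75+y, 150+d*np.sin(th)+h*np.cos(th)])
def W(P,x): 
    c,s=np.cos(x[2]),np.sin(x[2]); P=np.array(P)/1000; return np.array([x[0]+c*P[0]-s*P[1],x[1]+s*P[0]+c*P[1],P[2]])
def pred(x):
    e=[]
    for n in obs:
        for k,p,uv in obs[n]:
            q=W(p if k=="w" else lid(p,x[3]),x)
            m=np.array([off[n][0]+uv[0]/3.5,off[n][1]+uv[1]/3.3]); e.append(cams[n].proj(q)[0]-m)
    return np.array(e)
r=least_squares(lambda x:pred(x).ravel(),[0.55,0.2,0,0.7],loss='soft_l1')
x=r.x
if __name__=="__main__":
    print(x); print(np.round(pred(x),1))
    np.save('wash.npy',x)
    print("flap pull",W((74-122,-125,180),x),"well",W((0,-125,150),x),"lid pull",W(lid((205,0,32),x[3]),x),"shut",W(lid((205,0,32),0),x))
    print("filter grip",W((0,-125,125),x))
    seg=pickle.load(open('seg.pkl','rb'))
    for n,z in (("top",.011),("scene",.011)):
        s=seg[n,"tray"][0]["region"]; cnt=max(cv2.findContours(s.astype('uint8'),0,2)[0],key=cv2.contourArea)
        b=cv2.boxPoints(cv2.minAreaRect(cnt)); pts=np.array([cams[n].at_z(q,.022)[:2] for q in b]); print(n,"tray",pts.round(3).tolist(),pts.mean(0))
        for t,zz in (("paint_pot",.05),("brush_jar",.08)):
            ys,xs=np.nonzero(seg[n,t][0]["region"]); print(t,cams[n].at_z((xs.mean(),ys.mean()),zz))
E
python3 fit.py
```

```text
[ 0.56337358  0.13411663 -0.03598663  0.76273377]
[[-0.5 -1.2]
 [-2.7  1.7]
 [ 0.9  0. ]
 [-0.6  0.4]
 [-0.6  0.3]
 [-0.8 -0.8]
 [-0.6 -0.8]
 [-2.3 -0.2]
 [-1.   0.2]
 [ 0.1 -1. ]
 [-1.3 -1. ]
 [-2.3 -0.9]
 [-2.  -1.4]
 [ 0.  -1.1]
 [-0.9 -0.6]
 [-0.9  0.2]
 [-0.6  0.3]
 [-2.3 -1.3]
 [-0.2 -1.9]
 [-0.4  1.1]
 [-2.   1. ]]
flap pull [0.5109073  0.01092455 0.18      ] well [0.55887622 0.00919756 0.15      ] lid pull [0.55698196 0.20939533 0.31476898] shut [0.47812897 0.21223421 0.182     ]
filter grip [0.55887622 0.00919756 0.125     ]
top tray [[0.439, -0.262], [0.643, -0.288], [0.629, -0.449], [0.424, -0.418]] [ 0.53385962 -0.35390684]
paint_pot [ 0.71762067 -0.3055737   0.05      ]
brush_jar [0.31575234 0.30398441 0.08      ]
scene tray [[0.633, -0.441], [0.404, -0.427], [0.447, -0.262], [0.669, -0.288]] [ 0.53835108 -0.35454386]
paint_pot [ 0.72570556 -0.30307933  0.05      ]
brush_jar [0.30165849 0.30908713 0.08      ]
```

```bash
python3 -m inch '[[[0.05,-0.05,0.25,0,0,0.04],[0.15,-0.25,0.5,0,0,0.08],[0.3,-0.5,0.65,0,0,0.12],[0.45,-0.75,0.7,0,0,0.1375],[0.55,-1.0,0.7,0,0,0.1375],[0.55,-1.0,0.7,0,0,0.1375]]]' 0 20
```

```text
t: 1.8
eef_pos: [0.4154, 0.399, 0.5463]
ee_rot: [-3.14, -0.001, -0.039]
force: [0.1, 0.6, 0.6]
width: 0.0332
```

```bash
python3 -m inch '[[[0.15,-0.28,0,0,0,0],[0.3,-0.56,0,0,0,0],[0.45,-0.84,0,0,0,0],[0.58,-1,0,0,0,0],[0.58,-1,0,0,0,0]]]'
```

```text
t: 2.42
eef_pos: [0.5317, 0.2008, 0.5442]
ee_rot: [3.141, 0.0, -0.039]
force: [1.0, 0.2, -0.4]
width: 0.0005
```

```bash
python3 -m inch '[[[0,-0.15,0,0,0,0],[0,-0.15,0,0,0,0]]]'
python3 - <<'E'
from fit import *
im=arm.grab_frame("scene"); s=arm.get_state(); p=s['eef_pos']; 
tip=p+R.from_euler('xyz',s['ee_rot']).apply([0,0,.178]); print(tip)
for q,c in ((tip,(0,255,0)),(W(lid((207,-40,9),x[3]),x),(0,0,255)),(W(lid((205,0,32),x[3]),x),(255,0,255)),(W((-48,-125,180),x),(255,0,255))):
    u=cams['scene'].proj(q)[0]; cv2.circle(im,tuple(int(round(v)) for v in u),2,c,-1)
cv2.imwrite("pics/s1.png",im)
E
```

```text
t: 2.68
eef_pos: [0.5301, 0.1722, 0.5448]
ee_rot: [-3.141, -0.0, -0.037]
force: [0.5, -0.5, 0.3]
width: 0.0005
[0.53020654 0.1729483  0.3667592 ]
```

View pics/s1.png

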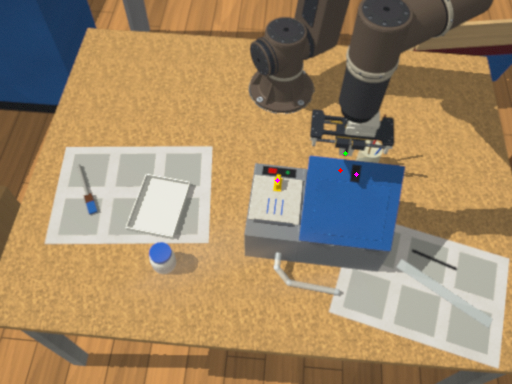

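```bash
python3 -m inch '[[[0,0,-0.1,0,0,0],[0,0,-0.2,0,0,0],[0,0,-0.28,0,0,0],[0,0,-0.34,0,0,0],[0,0,-0.4,0,0,0],[0,0,-0.46,0,0,0]]]'
```

```text
t: 3.48
eef_pos: [0.5304, 0.1726, 0.4523]
ee_rot: [-3.141, -0.0, -0.036]
force: [0.1, -0.5, 2.8]
width: -0.0
```

```bash
python3 -m inch '[[[0,0,-0.05,0,0,0],[0,0,-0.1,0,0,0],[0,0,-0.15,0,0,0],[0,0,-0.2,0,0,0],[0,0,-0.25,0,0,0],[0,0,-0.3,0,0,0],[0,0,-0.35,0,0,0],[0,0,-0.4,0,0,0]]]'
```

```text
t: 4.47
eef_pos: [0.5303, 0.1724, 0.3719]
ee_rot: [3.142, 0.0, -0.036]
force: [-1.0, 1.0, 2.1]
width: 0.0008
```

```bash
python3 -m inch '[[[0,0,-0.04,0,0,0],[0,0,-0.08,0,0,0],[0,0,-0.12,0,0,0],[0,0,-0.15,0,0,0],[0,0,-0.165,0,0,0],[0,0,-0.165,0,0,0]]]'
python3 - <<'E'
from fit import *
cv2.imwrite("pics/s2.png",arm.grab_frame("scene")); print(arm.get_state()['force'])
E
```

```text
t: 5.22
eef_pos: [0.5305, 0.1725, 0.3394]
ee_rot: [3.142, -0.0, -0.036]
force: [-0.1, 0.3, -0.1]
width: 0.0005
[ 0.05069151 -0.06041267  1.10781863]
```

View pics/s2.png

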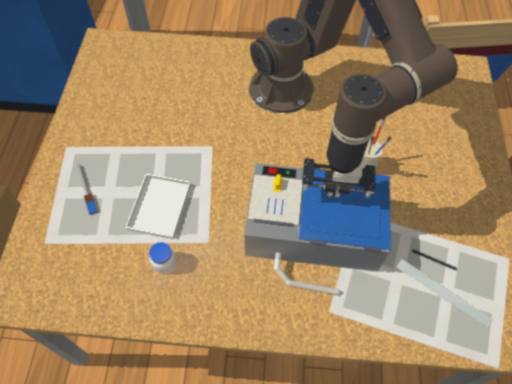

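```bash
python3 -m inch '[[[0,0,-0.01,0,0,0],[0,0,-0.02,0,0,0],[0,0,-0.025,0,0,0],[0,0,-0.025,0,0,0]]]'
```

```text
t: 5.78
eef_pos: [0.5304, 0.1725, 0.3373]
ee_rot: [-3.141, -0.002, -0.035]
force: [-8.8, -0.3, 19.1]
width: 0.0004
```

```bash
python3 -m inch '[[[0,0,0.15,0,0,0],[0,-0.1,0.3,0,0,0],[-0.05,-0.35,0.35,0,0,0],[-0.09,-0.6,0.35,0,0,0],[-0.098,-0.81,0.35,0,0,0],[-0.098,-0.81,0.35,0,0,0],[-0.098,-0.81,0.35,0,0,0]]]' 40
python3 - <<'E'
from fit import *
s=arm.get_state(); cw=Cam("wrist"); im=arm.grab_frame("wrist"); print(s['eef_pos'],s['ee_rot'],s['force'])
im3=cv2.resize(im,(768,576)).copy()
for q in [(-66,-131,187),(-66,-119,187),(-30,-131,187),(-30,-119,187),(-74,-196,157),(-74,-54,157),(74,-196,157),(74,-54,157)]:
    u=cw.proj(W(q,x))[0]*1.5; cv2.circle(im3,tuple(int(round(v)) for v in u),3,(255,0,255),1); print(q,u.round())
cv2.imwrite("pics/w3.png",im3); cv2.imwrite("pics/t3.png",arm.grab_frame("top"))
E
```

```text
t: 6.65
eef_pos: [0.5108, 0.0104, 0.4047]
ee_rot: [-3.141, -0.0, -0.037]
force: [0.5, -0.4, 0.4]
width: 0.04
[0.51084568 0.01036633 0.40472276] [-3.14137993e+00 -3.83058312e-04 -3.66400079e-02] [ 0.45661332 -0.44401761  0.44035708]
(-66, -131, 187) [394. 354.]
(-66, -119, 187) [372. 354.]
(-30, -131, 187) [395. 291.]
(-30, -119, 187) [372. 291.]
(-74, -196, 157) [499. 344.]
(-74, -54, 157) [268. 344.]
(74, -196, 157) [524.  77.]
(74, -54, 157) [243.  77.]
```

View pics/w3.png

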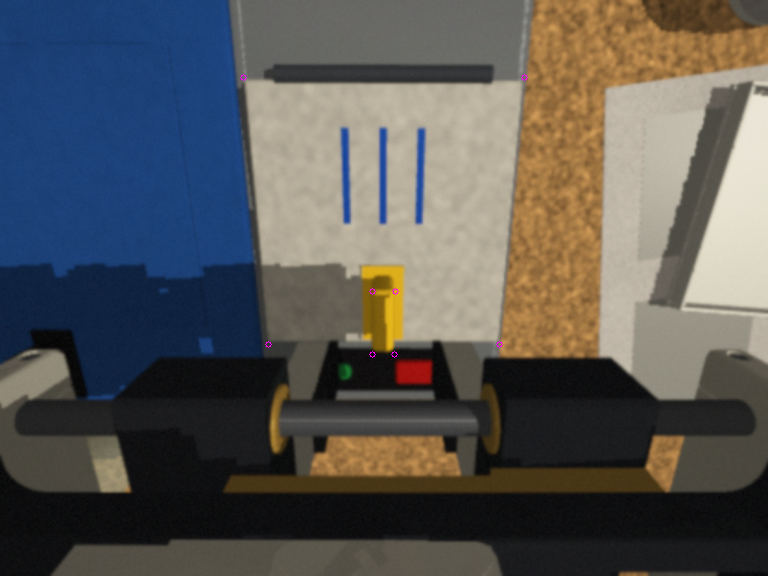

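View pics/t3.png

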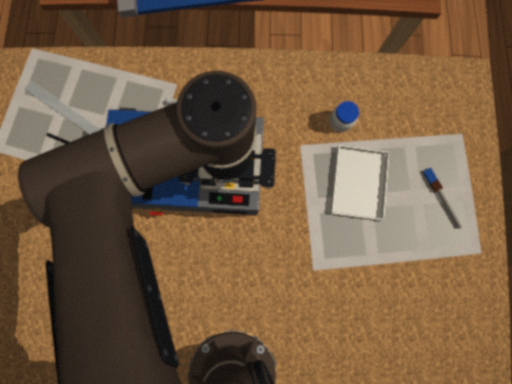

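```bash
python3 -m inch '[[[0,0,-0.15,0,0,0],[0,0,-0.25,0,0,0],[0,0,-0.32,0,0,0],[0,0,-0.32,0,0,0]]]' 40 && python3 -m inch '[[[0,0,0,0,0,0],[0,0,0,0,0,0],[0,0,0,0,0,0],[0,0,0,0,0,0]]]' 0 10
```

```text
t: 7.25
eef_pos: [0.5107, 0.0109, 0.3398]
ee_rot: [3.141, 0.002, -0.035]
force: [0.2, -1.0, 0.8]
width: 0.0401
t: 7.75
eef_pos: [0.5109, 0.0112, 0.3412]
ee_rot: [-3.139, -0.001, -0.036]
force: [-1.6, 6.5, 1.5]
width: 0.0121
```

```bash
python3 -m inch '[[[0.018,0,0.06,0,0,0],[0.043,-0.002,0.118,0,0,0],[0.073,-0.003,0.173,0,0,0],[0.108,-0.004,0.225,0,0,0],[0.108,-0.004,0.225,0,0,0]]]'
python3 - <<'E'
from fit import *
s=arm.get_state(); im=arm.grab_frame("wrist"); print(s['force'],s['moment'],s['width'])
cv2.imwrite("pics/w4.png",im); cv2.imwrite("pics/s4.png",arm.grab_frame("scene")[100:300,180:420].repeat(3,0).repeat(3,1))
E
```

```text
t: 8.38
eef_pos: [0.5321, 0.0104, 0.3863]
ee_rot: [-3.14, 0.0, -0.036]
force: [-4.7, 7.2, 4.9]
width: 0.0119
[-4.65369998  7.17402448  4.93862717] [ 2.47776902  1.94022151 -0.03512664] 0.011936611455485604
```

View pics/w4.png

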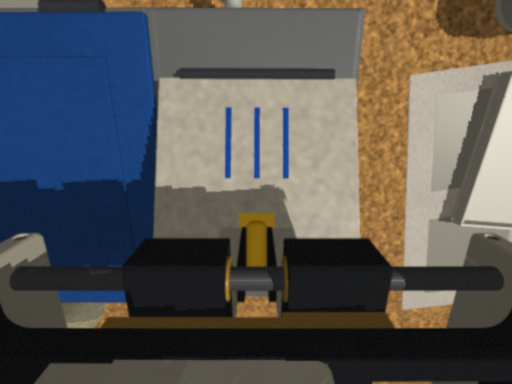

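View pics/s4.png

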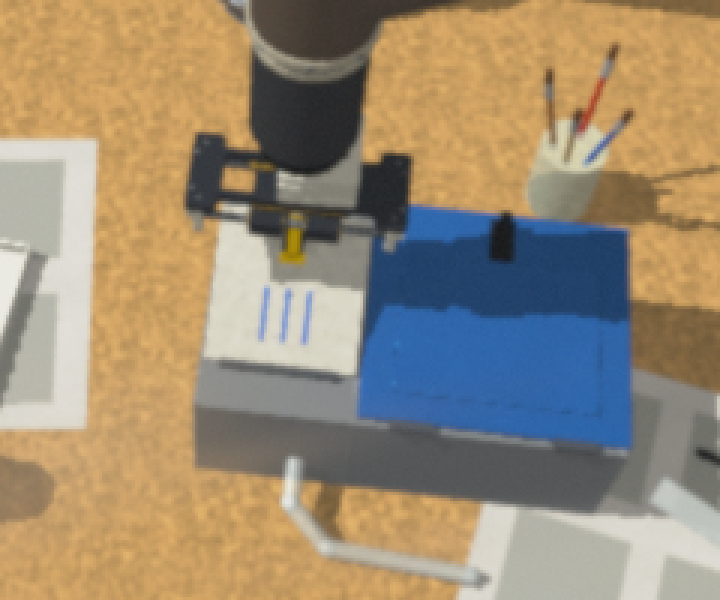

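```bash
python3 -m inch '[[[0.041,-0.001,0.049,0,0,0],[0.086,-0.003,0.093,0,0,0],[0.135,-0.005,0.132,0,0,0],[0.188,-0.007,0.165,0,0,0],[0.244,-0.009,0.194,0,0,0],[0.303,-0.011,0.217,0,0,0],[0.303,-0.011,0.217,0,0,0]]]'
python3 - <<'E'
from fit import *
s=arm.get_state(); im=arm.grab_frame("wrist"); print(s['force'],s['moment'],s['width'])
cv2.imwrite("pics/w5.png",im); cv2.imwrite("pics/s5.png",arm.grab_frame("scene")[100:300,180:420].repeat(3,0).repeat(3,1))
E
```

```text
t: 9.35
eef_pos: [0.5936, 0.0082, 0.4298]
ee_rot: [-3.14, -0.001, -0.036]
force: [-1.0, 4.5, 3.5]
width: 0.0118
[-1.04768355  4.52063462  3.46642839] [ 1.59550265  0.38915226 -0.10448051] 0.011809539692466441
```

View pics/w5.png

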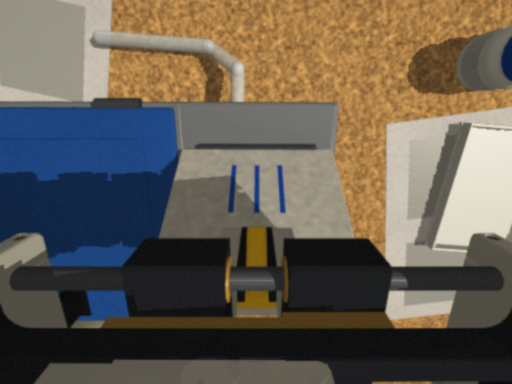

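View pics/s5.png

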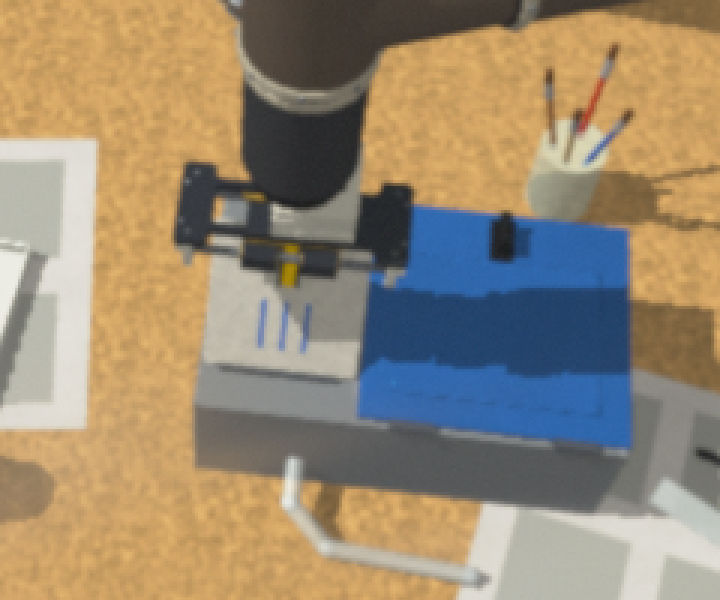

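```bash
python3 -m inch '[[[0.06,-0.002,0.017,0,0,0],[0.122,-0.004,0.028,0,0,0],[0.185,-0.007,0.032,0,0,0],[0.248,-0.009,0.031,0,0,0],[0.31,-0.011,0.022,0,0,0],[0.372,-0.013,0.008,0,0,0],[0.372,-0.013,0.008,0,0,0],[0.372,-0.013,0.008,0,0,0]]]'
python3 - <<'E'
from fit import *
s=arm.get_state(); im=arm.grab_frame("wrist"); print(s['force'],s['moment'],s['width'])
cv2.imwrite("pics/w6.png",im); cv2.imwrite("pics/s6.png",arm.grab_frame("scene")[100:300,180:420].repeat(3,0).repeat(3,1))
E
```

```text
t: 10.45
eef_pos: [0.6684, 0.0053, 0.4309]
ee_rot: [-3.141, -0.003, -0.036]
force: [3.4, 4.5, 0.6]
width: 0.0119
[3.39806659 4.48798472 0.55667219] [ 1.50920622 -1.23140837 -0.03288949] 0.011913072450562735
```

View pics/w6.png

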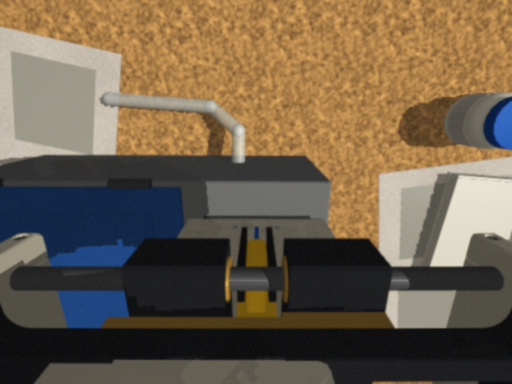

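View pics/s6.png

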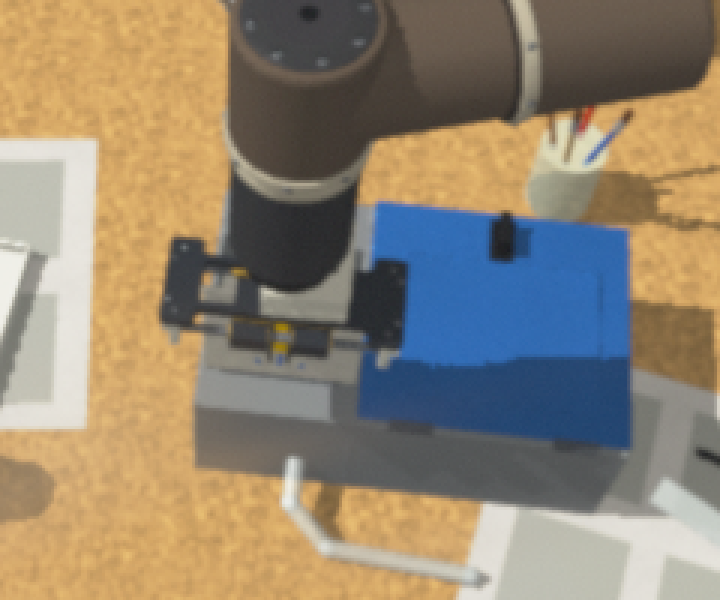

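```bash
python3 -m inch '[[[0,0,0,0,0,0],[0,0,0,0,0,0],[0,0,0.1,0,0,0],[0,0,0.25,0,0,0],[0,0,0.42,0,0,0],[-0.2,0,0.45,0,0,0],[-0.4,0.01,0.45,0,0,0],[-0.547,0.02,0.45,0,0,0]]]' 36 && python3 -m inch '[[[0,0,0,0,0,0]]]' 
python3 - <<'E'
from fit import *
s=arm.get_state(); cw=Cam("wrist"); im=arm.grab_frame("wrist"); print(s['eef_pos'],s['ee_rot'],s['force'])
im3=cv2.resize(im,(768,576)).copy()
for q in [(-24,-131,141),(-24,-119,141),(24,-131,141),(24,-119,141)]:
    u=cw.proj(W(q,x))[0]*1.5; cv2.circle(im3,tuple(int(round(v)) for v in u),3,(255,0,255),1); print(q,u.round())
cv2.imwrite("pics/w7.png",im3); cv2.imwrite("pics/s7.png",arm.grab_frame("scene")[100:300,180:420].repeat(3,0).repeat(3,1))
E
```

```text
t: 11.55
eef_pos: [0.5563, 0.0083, 0.5208]
ee_rot: [3.141, 0.0, -0.036]
force: [-0.1, -0.2, -0.3]
width: 0.0362
t: 11.68
eef_pos: [0.5561, 0.0084, 0.5218]
ee_rot: [-3.141, -0.001, -0.035]
force: [0.9, -0.2, -0.3]
width: 0.036
[0.55610005 0.00836537 0.52181298] [-3.14117720e+00 -1.43742981e-03 -3.54613729e-02] [ 0.91530176 -0.16002846 -0.33696797]
(-24, -131, 141) [390. 276.]
(-24, -119, 141) [377. 276.]
(24, -131, 141) [390. 224.]
(24, -119, 141) [377. 224.]
```

View pics/w7.png

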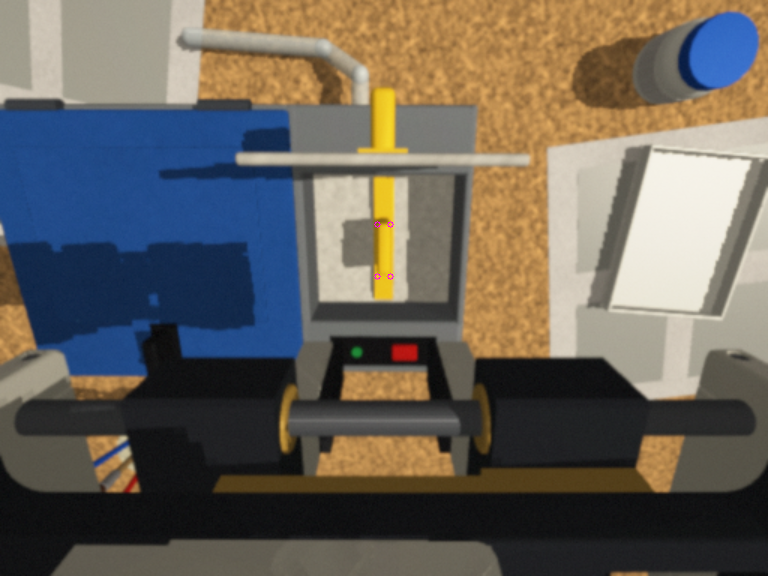

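View pics/s7.png

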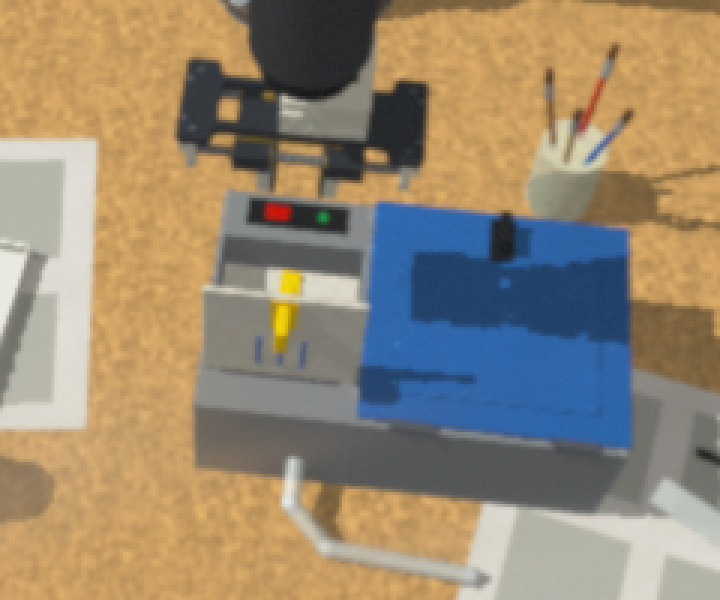

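```bash
python3 -m inch '[[[0.012,0.003,-0.25,0,0,0],[0.012,0.003,-0.5,0,0,0],[0.012,0.003,-0.7,0,0,0],[0.012,0.003,-0.7,0,0,0]]]'
python3 - <<'E'
from fit import *
s=arm.get_state(); cw=Cam("wrist"); im=arm.grab_frame("wrist"); print(s['eef_pos'],s['ee_rot'],s['force'])
im3=cv2.resize(im,(768,576)).copy()
for q in [(-24,-131,141),(-24,-119,141),(24,-131,141),(24,-119,141)]:
    u=cw.proj(W(q,x))[0]*1.5; cv2.circle(im3,tuple(int(round(v)) for v in u),3,(255,0,255),1); print(q,u.round())
cv2.imwrite("pics/w8.png",im3); cv2.imwrite("pics/s8.png",arm.grab_frame("scene")[100:300,180:420].repeat(3,0).repeat(3,1))
E
```

```text
t: 12.28
eef_pos: [0.5602, 0.0091, 0.3772]
ee_rot: [3.139, 0.007, -0.037]
force: [-0.1, 0.4, 1.4]
width: 0.0358
[0.56020917 0.00913951 0.37720471] [ 3.13905157  0.007041   -0.03651449] [-0.07695637  0.40381585  1.35163965]
(-24, -131, 141) [393. 348.]
(-24, -119, 141) [373. 348.]
(24, -131, 141) [394. 270.]
(24, -119, 141) [372. 270.]
```

View pics/w8.png

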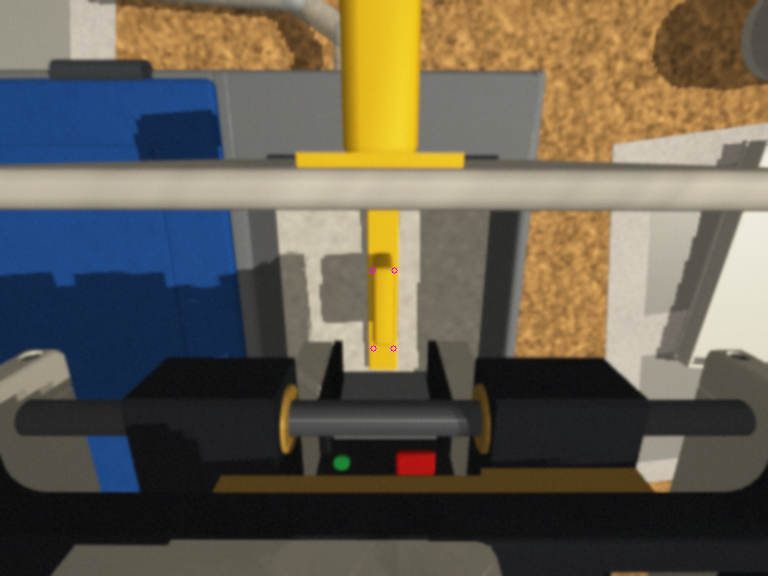

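View pics/s8.png

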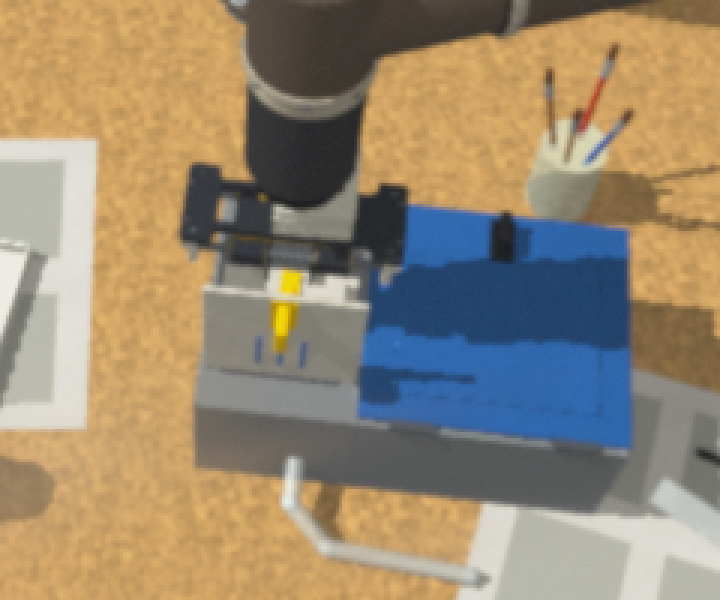

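```bash
python3 -m inch '[[[0,0,-0.12,0,0,0],[0,0,-0.22,0,0,0],[0,0,-0.22,0,0,0]]]' && python3 -m inch '[[[0,0,-0.1,0,0,0],[0,0,-0.18,0,0,0],[0,0,-0.23,0,0,0],[0,0,-0.23,0,0,0]]]'
```

```text
t: 12.75
eef_pos: [0.5609, 0.0095, 0.3375]
ee_rot: [3.141, -0.0, -0.036]
force: [0.4, -0.6, 1.4]
width: 0.036
t: 13.25
eef_pos: [0.5604, 0.0094, 0.2904]
ee_rot: [3.141, 0.001, -0.036]
force: [0.3, 0.2, -0.5]
width: 0.036
```

```bash
python3 -m inch '[[[0,0,-0.015,0,0,0],[0,0,-0.015,0,0,0]]]' && python3 -m inch '[[[0,0,0,0,0,0],[0,0,0,0,0,0],[0,0,0,0,0,0],[0,0,0,0,0,0]]]' 0 30
```

```text
t: 13.5
eef_pos: [0.5605, 0.0095, 0.2879]
ee_rot: [-3.141, -0.0, -0.036]
force: [-0.2, 0.4, -0.0]
width: 0.0359
t: 14.0
eef_pos: [0.5604, 0.0095, 0.2877]
ee_rot: [-3.142, -0.0, -0.036]
force: [-0.1, 0.7, 1.5]
width: 0.0119
```

```bash
python3 -m inch '[[[0,0,0.05,0,0,0],[0,0,0.12,0,0,0],[0,0,0.22,0,0,0],[0,0,0.34,0,0,0],[0,0,0.46,0,0,0],[0,0,0.58,0,0,0],[0,0,0.72,0,0,0],[0,0,0.86,0,0,0]]]' && python3 -m inch '[[[0,0,0.05,0,0,0],[0,0,0.05,0,0,0]]]'
python3 - <<'E'
from fit import *
s=arm.get_state(); print(s['eef_pos'],s['force'],s['width'],s['q'])
im=arm.grab_frame("wrist")
cv2.imwrite("pics/w9.png",im); cv2.imwrite("pics/s9.png",arm.grab_frame("scene")[100:300,180:420].repeat(3,0).repeat(3,1))
E
```

```text
t: 15.0
eef_pos: [0.56, 0.0093, 0.4617]
ee_rot: [-3.141, -0.001, -0.036]
force: [-0.1, 0.8, -1.7]
width: 0.0118
t: 15.25
eef_pos: [0.5602, 0.0094, 0.4702]
ee_rot: [-3.141, -0.001, -0.036]
force: [0.5, -0.2, -2.8]
width: 0.0119
[0.56016737 0.00942479 0.47015421] [ 0.49439521 -0.22632655 -2.76190889] 0.011868887042993902 [ 3.66135896e-01  1.32929856e-01 -1.39955222e-01 -2.83114003e-04
 -1.29668025e+00  1.16883168e+00]
```

View pics/w9.png

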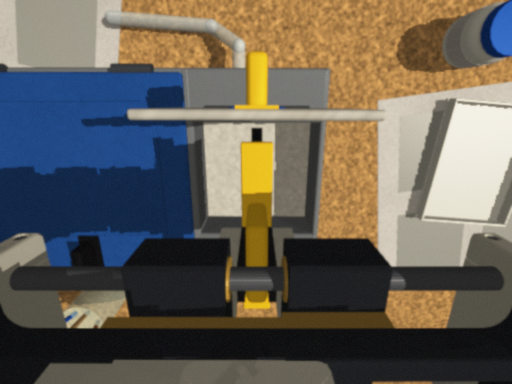

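View pics/s9.png

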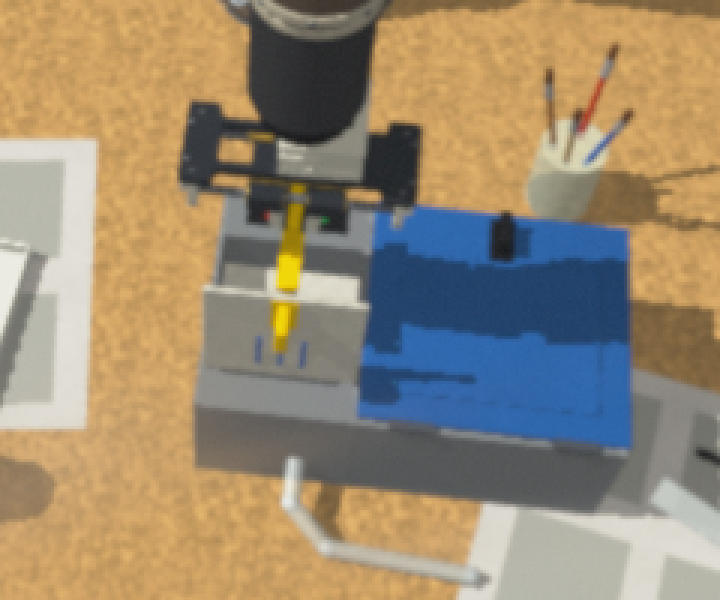

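```bash
python3 -m inch '[[[0,-0.05,0,0,0,0],[0,-0.15,0,0,0,0],[0,-0.28,0,0,0,0],[-0.01,-0.43,0,0,0,0],[-0.02,-0.58,0,0,0,0],[-0.04,-0.73,0,0,0,0],[-0.06,-0.88,0,0,0,0],[-0.06,-1,0,0,0,0]]]' && python3 -m inch '[[[0,-0.15,0,0,0,0],[-0.02,-0.3,0,0,0,0],[-0.04,-0.45,-0.04,0,0,0],[-0.06,-0.6,-0.1,0,0,0],[-0.06,-0.72,-0.18,0,0,0],[-0.06,-0.79,-0.27,0,0,0],[-0.06,-0.815,-0.34,0,0,0],[-0.06,-0.815,-0.38,0,0,0]]]' && python3 -m inch '[[[0,0,0,0,0,0],[0,0,0,0,0,0]]]'
python3 - <<'E'
from fit import *
s=arm.get_state(); print(s['eef_pos'],s['force'],s['width'])
c={n:Cam(n) for n in("scene","top","wrist")}
for n in c: cv2.imwrite(f"pics/{n}10.png",arm.grab_frame(n))
for n in ("top","scene"):
    r=arm.regions_of("tray",n)
    for k in r[:1]: print(n,k['score'],k['box'])
E
```

```text
t: 16.35
eef_pos: [0.5476, -0.193, 0.4694]
ee_rot: [3.141, 0.001, -0.037]
force: [0.1, 0.5, -2.3]
width: 0.012
t: 17.35
eef_pos: [0.5361, -0.3536, 0.3923]
ee_rot: [-3.141, 0.001, -0.036]
force: [0.0, 0.2, -2.0]
width: 0.012
t: 17.6
eef_pos: [0.5367, -0.353, 0.3945]
ee_rot: [3.141, -0.001, -0.035]
force: [1.1, -0.5, -1.0]
width: 0.0119
[ 0.53673495 -0.35304219  0.39453182] [ 1.09582021 -0.49936361 -1.01743521] 0.011881156931235433
top 0.71 [95.8, 111.2, 201.2, 207.0]
scene 0.9 [127.0, 172.0, 190.9, 237.4]
```

View pics/scene10.png

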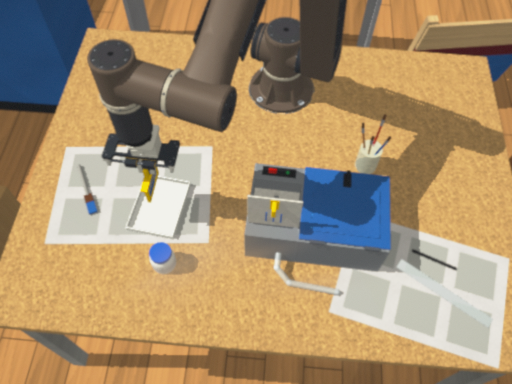

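View pics/wrist10.png

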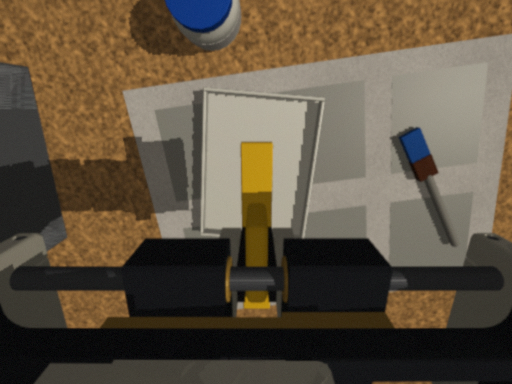

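View pics/top10.png

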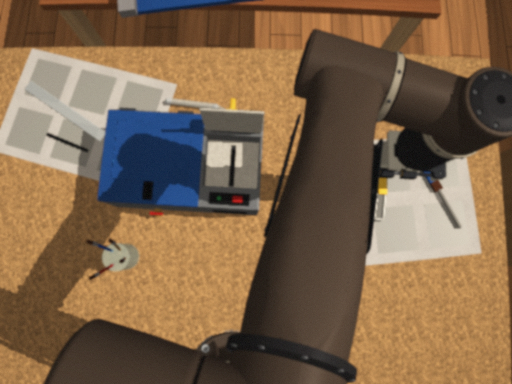

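```bash
python3 - <<'E'
from fit import *
s=arm.get_state(); print(s['t'])
c=cams['scene']; pts=[c.at_z(u,.022)[:2] for u in [(150,174),(194,184),(176,238),(128,229)]]
print(np.round(pts,3),np.mean(pts,0))
c=Cam("wrist"); pts=[c.at_z(u,.022)[:2] for u in [(204,90),(323,98)]]; print(np.round(pts,3))
pw=np.array(pts); e=pw[1]-pw[0]; print(np.linalg.norm(e)); n=np.array([e[1],-e[0]])/np.linalg.norm(e); n*=-np.sign(n[0]); print("tray mid",pw.mean(0)+.1*n)
# filter overlay
Rt=R.from_euler('xyz',s['ee_rot']).as_matrix(); g=s['eef_pos']+Rt@[0,0,.159]; org=g+Rt@[0,0,.105]
print("filter origin est",org)
def F(p): return org+Rt@(np.array([p[0],-p[1],-p[2]])/1000)
box=[(sx*w/2,sy*d/2,z) for w,d,zs in((104,10,(0,75)),(124,20,(75,81)),(48,12,(81,121))) for z in zs for sx in(-1,1) for sy in(-1,1)]
for n in("scene","wrist"):
    im=cv2.imread(f"pics/{n}10.png"); cc=Cam(n); k=3 if n=="scene" else 1.5
    if n=="scene": im=im[120:280,60:260]; o=np.array([60,120])
    else: o=np.zeros(2)
    im=cv2.resize(im,None,fx=k,fy=k,interpolation=cv2.INTER_CUBIC)
    for b in box:
        u=(cc.proj(F(b))[0]-o)*k; cv2.circle(im,tuple(int(round(v)) for v in u),3,(255,0,255),1)
    cv2.imwrite(f"pics/ov_{n}.png",im)
E
```

```text
17.85
[[ 0.429 -0.401]
 [ 0.453 -0.253]
 [ 0.647 -0.279]
 [ 0.631 -0.429]] [ 0.54004653 -0.3406571 ]
[[ 0.639 -0.293]
 [ 0.625 -0.439]]
0.14587070652550452
tray mid [ 0.53236283 -0.35615115]
filter origin est [ 0.53669978 -0.35340223  0.1301887 ]
```

View pics/ov_scene.png

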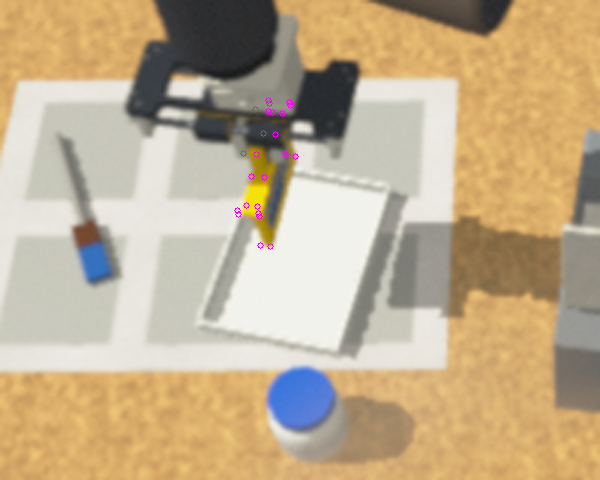

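View pics/ov_wrist.png

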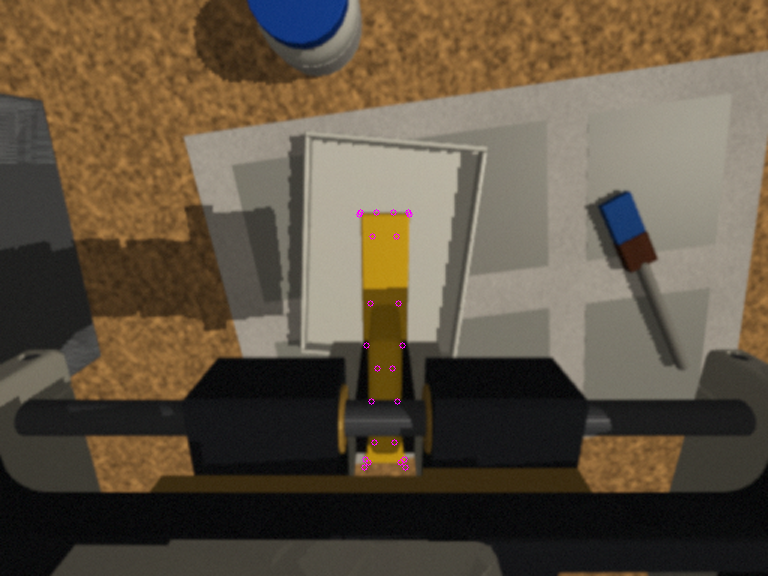

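```bash
python3 - <<'E'
from fit import *
for th in (0,.05,.1): print(th,[cams['top'].proj(W(lid((238,y,9),th),x))[0].round(1) for y in(125,-125)],[cams['scene'].proj(W(lid((238,y,9),th),x))[0].round(1) for y in(125,-125)])
for n,(x0,y0) in (("top",(80,90)),("scene",(230,150))):
    im=cv2.imread(f"pics/{n}10.png")[y0:y0+130,x0:x0+190]; im=cv2.resize(im,None,fx=4,fy=4,interpolation=cv2.INTER_CUBIC)
    for th,c in ((0,(0,255,0)),(.05,(0,0,255))):
        for y in(125,-125):
            u=(cams[n].proj(W(lid((238,y,9),th),x))[0]-[x0,y0]+.5)*4; cv2.circle(im,tuple(int(v) for v in u),3,c,1)
    for th in (1.1,1.6):
        for y in (-71,71):
            p=W((74-148*np.cos(th),-125+y,150+148*np.sin(th)),x); u=(cams[n].proj(p)[0]-[x0,y0]+.5)*4; cv2.circle(im,tuple(int(v) for v in u),3,(255,0,255) if th>1.2 else (0,255,255),1)
    cv2.imwrite(f"pics/ck_{n}.png",im)
E
```

```text
0 [array([ 95.9, 201.4]), array([197.1, 207.1])] [array([389.1, 175.1]), array([304.6, 165.8])]
0.05 [array([ 94.1, 200.5]), array([196.6, 206.3])] [array([390.1, 173.2]), array([305. , 163.8])]
0.1 [array([ 92.4, 199.4]), array([196. , 205.2])] [array([391.1, 171.4]), array([305.3, 162. ])]
```

View pics/ck_scene.png

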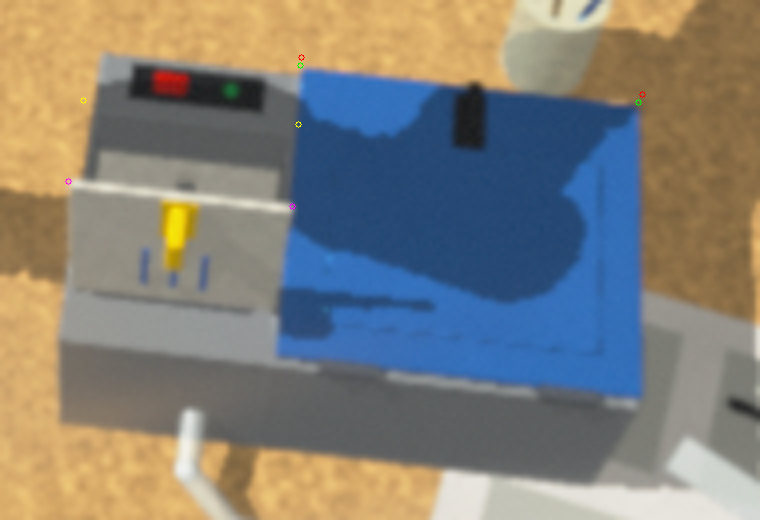

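View pics/ck_top.png

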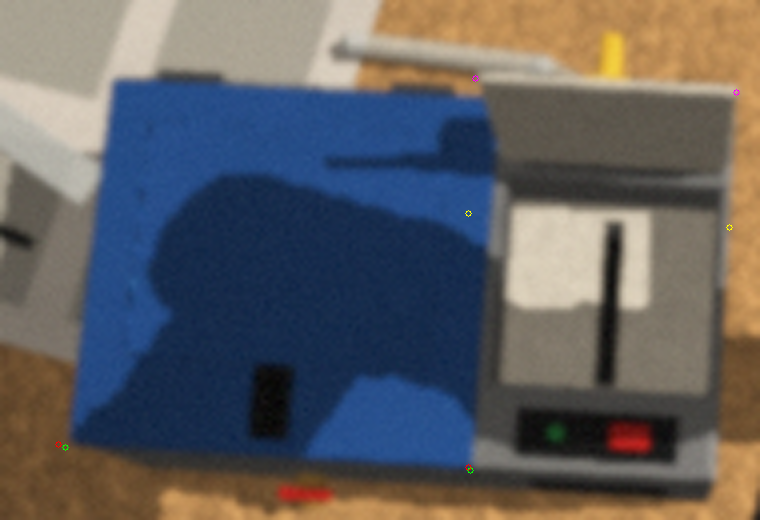

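The lid corners fall on the 0 rad predictions and the flap edge on about 1.6 rad. The well slot is empty, so I'm handing the job in.

```bash
python3 -c "
from station import arm
s=arm.get_state();print(s['t'],s['eef_pos'],s['width']);print(arm.job_done())"
```

```text
17.85 [ 0.53648501 -0.35333371  0.39418861] 0.011883507462182419
the job is handed in; nothing more can be done
None
```

The job is handed in at t ≈ 17.9 s of the 72 s allowed, with the filter still in the gripper over the drip tray. No verdict was reported, so what follows rests on my own checks.

**What I did:**
1. I pushed the blue lid down slowly with closed fingertips until it stopped, at about 19 N.
2. I pinched the yellow pull and led the white flap round its arc to about 1.6 rad, then let go.
3. I pinched the filter's tab, drew it straight up out of the well and carried it to the tray.

**Last checks:**
- **Lid:** its front corners lie within a few pixels of where they should be when shut, nearer that than 0.05 rad open.
- **Flap:** it stands open, and its edge matches the 1.6 rad prediction.
- **Filter:** the finger opening is 11.9 mm on the 12 mm tab. It is upright to within about 1° in the wrist view, with its lower edge about 130 mm above the table.
- **Untouched things:** the tray, paint pot and brush jar look where they started, by eye in the scene view.

**One disagreement:** estimates of the tray's middle differ by up to about 17 mm.

| Estimate | x (m) | y (m) |
|---|---|---|
| Wrist view | 0.532 | -0.356 |
| Network outline, top camera | 0.534 | -0.354 |
| Network outline, scene camera | 0.538 | -0.355 |
| Hand-picked corners, scene camera | 0.540 | -0.341 |

The filter hangs at about (0.537, -0.353), so it is within 15 mm of all four against a limit of 60 mm.

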